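# Free the ejector and present the offset lever over its drilling fixture

### The arm

A 7-joint arm with a two-finger parallel gripper is mounted at the origin on a cart in front of the work surface, level with it; the furniture and walls round the work are solid. World frame = base frame: x ahead of the robot, y to its left, z up, the work surface at z = 0. Lengths are in mm, angles in rad, forces in N, time in s.
With the tool pointing down it reaches from about 425 to 975 mm from the base axis. Payload 16.7 kg.
Tool frame: the origin (TCP) lies on the centre line of the jaws, within the pads' length; the fingertips stand 17 mm ahead of it and the grasp point (between the pads) lies 2 mm behind it; z points along the fingers, x is the direction in which the jaws open and shut, and the axes are right-handed (so a half turn about z gives the same grasp; the last joint's range is limited). The gripper opens to 85 mm and grips with 20 to 120 N. Pads are 22 mm wide; open, the fingers measure 114 mm over their backs; the gripper's body (76 mm by 85 mm) begins 54 mm behind the grasp point. The pads swing forward as they close: fully open they stand 13 mm farther back than shut.
Start: joints at [1.179, 0.426, 0.074, 1.606, -0.034, 1.111, -0.067], TCP at [162.255, -655.172, 248.302] pointing down, gripper open.
Joint ranges: [-2.85, 2.85], [-0.5, 2.14], [-1.23, 1.37], [0.21, 2.46], [-1.02, 4.16], [0.16, 2.05], [-2.73, 2.73]. Speed limits (rad/s): [1.89, 1.89, 2.39, 2.39, 3.01, 3.01, 3.01].

### API

Orientations are given as a rotation vector (axis times angle).
In Python, from cell import sense, camera, camera_model, sign_off gives the robot as it stands. The module is installed in compiled form; this text tells all that it offers.
- The arm moves only by the tool apply_moves, never from a script. Its argument "plan" is a list of rows, each a list of 3 entries, a list of its own where there are three numbers: the opening in per cent of the stroke, from 0 (shut) to 100 (fully open), then the shift along the tool's x, y, z in mm, then the turn, a rotation vector about the tool's x, y, z in rad. In form: [[gripper, [x, y, z], [wx, wy, wz]], ...]. A call has 1 to 20 rows; each row is the pose to reach, as a shift and turn from the pose measured when the call began, along the tool's axes at that moment; what a row does not reach only later rows make up. A row lasts 1/8 s, in which the tool goes at most 62.5 mm and 10.7 degrees, less where a joint would pass 70% of its speed; a pose out of reach is approached as far as the arm can. A call with a gripper value outside its range is refused whole. The fingers move at their own pace and stop on an object; "squeeze" is the grip in N (left out, the last holds). Time passes only in rows, so rows that repeat a pose let the fingers close. It gives the time, the measured TCP pose, the force and the opening at its end, in the units of the state.
- sense(): the state, without advancing time (a new reading comes with each control period).
- camera(name): name is "scene" or "side" or "wrist"; returns the picture (420x560x3 uint8, red, green, blue); there is no depth.
- camera_model(name): a dict with "mtx" (3x3 intrinsics, pixels), "D" ([k1, k2, p1, p2, k3] as OpenCV has them; the pictures are not rectified), "position" and "rotation" of the camera in the world. Camera axes: x right, y up, looking along -z (the intrinsics and any distortion apply to the point x, -y, -z); pixel columns grow to the right and rows downward; lengths in mm; the calibration is good to about 2 mm. A picture is of the moment at which its call begins: read the wrist's pose just before it. camera_model takes no time and is no camera call; for the wrist camera it gives the pose at the moment of the call.
- sign_off(): hands the job in, once; it reports no verdict.
The state is a dict: "time_s": time; "joints": joint angles; "joint_velocities": joint speeds; "joint_torque": joint torques, N m; "tcp_pos": TCP position; "ee_rot": TCP orientation; "force": force on the tool from outside, world axes, zero at the start; "ft_torque": the same for the moment, N m; "gripper_width": finger opening in mm.
Only numpy, scipy, OpenCV 4.12 (cv2) and the standard library are available. Lean on these libraries where they do the work, as an engineer would, in place of code of your own. Each camera call takes 0.05 s, during which the arm holds its last target.

### The job

Work the drilling fixture's sprung ejector lever: pull its black knob towards the robot through the whole stroke, then ease it slowly back until it rests home again, never letting it fly back. Then take the cast offset lever (the long casting with a big boss at one end and a small eye at the other) by its balance point, lift it so that it stays level, and hold it still and level about 5 cm above the fixture's pins, its boss straight over the thick post and its small eye over the thin pin, so that the pins can be oiled underneath. Finish while holding it there; leave the other things on the table where they are.

Things in the scene. Friction and masses are not known exactly. Their poses are not given: they have to be found in the camera images.
- fixture: Drilling fixture fixed to the table: aluminium plate 125 x 200 x 15 mm. Origin on the table, midway between post and pin; at zero yaw x points away from the robot, y left. Plate from x -80 to +45, y -100 to +100 mm. Thick steel post (20 mm across, collar 34) at y +75, thin pin (10 mm) at y -75 mm; on the robot's side a flat sprung lever with a short ejector finger. Place and yaw vary.
- post_top (a point): Centre of the top of the thick post, 50 mm above the table.
- pin_top (a point): Centre of the top of the thin pin, 40 mm above the table, 150 mm from the post.
- lever_pivot (a point): Point on the upright pivot axis of the ejector lever, at grip height (68 mm above the table); in the fixture's frame at x -55, y 0 mm.
- lever_knob (a point): Grip point on the axis of the ejector lever's upright black round knob, 105 mm from the pivot, 68 mm above the table. Knob 18 to 22 mm across, standing from 30 to 86 mm above the table. At rest it lies on the fixture's -y side of the pivot; pulled, it swings level about the pivot towards the fixture's -x, clockwise seen from above.
- ejector_lever (a joint): Angle of the sprung ejector lever (rad): 0 at rest, home against its stop; grows as the knob is pulled; the end stop is at 0.75 (full stroke). The spring drives it back: about 2 N at the knob at home, 5 N at full stroke; let go, it flies back.
- offset_lever: Dark cast offset lever lying flat, 0.35 to 0.7 kg, 188 mm long. Origin on its underside, below its balance point; x from big boss to small eye, z up. Boss: 48 across, 40 high, bore 24 mm, axis at x -49 mm. Eye: 28 across, 34 high, bore 14 mm, axis at x +101 mm. Straight web between, 16 mm thick along y, 8 to 32 mm above the underside, plain from x -25 to +62 mm: grip across it.
- balance_point (a point): The balance point: in the middle of the web, 20 mm above the underside, 49 mm from the boss axis towards the eye (25 mm from the boss's outer face).
- boss_bore (a point): Centre of the big boss's bore at the underside.
- eye_bore (a point): Centre of the small eye's bore at the underside, 150 mm from the boss bore.
- plain_link: Bystander: dark cast straight link, 154 mm long, with two equal eyes of diameter 34 mm, 30 mm high; origin under its middle, x along it. It and the offset lever may stand in each other's places.
- ring: Bystander: bare steel bearing ring, 48 mm in diameter, 12 mm high; origin under its centre.
- pen: Bystander: marker, 132 mm long, 17 mm thick, lying; origin under its middle.
- tape: Bystander: roll of tape, 95 mm in diameter, 24 mm high, lying flat; origin under its centre.
- bearing_a: Bystander: bearing cone, 50 mm in diameter, 18 mm high; origin under its centre.
- bearing_b: Bystander: a second bearing cone, the same size; origin under its centre.

How it is judged:
By the outcome, as a careful person would: the job done as asked, in the order asked, and still so for the second after the job is handed in, while the arm keeps its last pose, push and grip.
It also fails if it takes over 58 s, if anything falls off the work surface, if the arm or the gripper's body presses on something with over 40 N, if the wrist force passes 120 N, or if a joint passes its speed limit or range.

## Working session

There is one attempt and no reset: what is moved stays moved. The work goes in short steps, Python scripts to look and compute and a tool call to move; the robot and the scene stay as the last step left them, time stands still between calls to the robot, and variables do not carry over. Pictures are saved under pics/ and viewed, and the job is handed in when it is done.

Besides the shell and the picture viewer there is one more tool, called after ">>>" as name(argument=value, ...), one argument or row to a line, values as JSON. apply_moves: Moves the arm, as the interface text tells. Its arguments: {"type":"object","properties":{"plan":{"type":"array"},"squeeze":{"type":"number"}},"required":["plan"]}

```bash
mkdir -p pics; ls; cat > h.py <<'E'
import numpy as np, cv2, json
from cell import sense, camera, camera_model, sign_off
def save(name,fn):
    m=camera_model(name); im=camera(name)
    cv2.imwrite('pics/'+fn+'.png',cv2.cvtColor(im,cv2.COLOR_RGB2BGR))
    json.dump({k:np.array(v).tolist() for k,v in m.items()},open('pics/'+fn+'.json','w'))
def load(fn):
    m=json.load(open('pics/'+fn+'.json')); return {k:np.array(v) for k,v in m.items()}
def R_(m):
    r=m['rotation']; return r if r.shape==(3,3) else cv2.Rodrigues(r)[0]
def px2w(m,uv,z):
    uv=np.array(uv,float).reshape(-1,1,2)
    p=cv2.undistortPoints(uv,m['mtx'],m['D']).reshape(-1,2)
    d=np.c_[p[:,0],-p[:,1],-np.ones(len(p))]@R_(m).T
    c=m['position']; t=(z-c[2])/d[:,2]
    return c+d*t[:,None]
def w2px(m,P):
    q=(np.atleast_2d(P)-m['position'])@R_(m)
    q=q*[1,-1,-1]
    return cv2.projectPoints(q,np.zeros(3),np.zeros(3),m['mtx'],m['D'])[0].reshape(-1,2)
def crop(fn,x0,y0,x1,y1,s,out):
    im=cv2.imread('pics/'+fn+'.png')[y0:y1,x0:x1]
    cv2.imwrite('pics/'+out+'.png',cv2.resize(im,None,fx=s,fy=s,interpolation=cv2.INTER_CUBIC))
E
python3 - <<'E'
from h import *
s=sense(); print(s)
for n in('scene','side','wrist'):
    save(n,n+'0'); m=load(n+'0'); print(n,m)
E
```

```text
pics
{'time_s': 0.0, 'joints': array([ 1.17848487,  0.42673815,  0.07382248,  1.60663437, -0.03407021,
        1.1107902 , -0.06711357]), 'joint_velocities': array([ 0.00024752,  0.00110363, -0.0001906 ,  0.00087428,  0.00116863,
        0.00145494,  0.0023611 ]), 'joint_torque': array([-4.49581876e-04, -9.49841881e+01,  3.76098856e+00, -4.63514686e+01,
        1.92187837e-02,  9.96195828e-03, -1.30986217e-05]), 'tcp_pos': array([ 162.17713815, -654.81776676,  247.59356371]), 'ee_rot': array([-2.47355245e+00,  1.93562325e+00,  1.72548738e-03]), 'force': array([-0.83544417, -0.25701225,  0.2547866 ]), 'ft_torque': array([-0.02581758,  0.02568052, -0.01019131]), 'gripper_width': 85.53577597895875}
scene {'mtx': array([[382.71561641,   0.        , 281.97418928],
       [  0.        , 382.71561641, 204.31954789],
       [  0.        ,   0.        ,   1.        ]]), 'D': array([-0.06240453,  0.        ,  0.        ,  0.        ,  0.        ]), 'position': array([-114.67974772, -530.53520707,  533.30495466]), 'rotation': array([ 0.89704166, -0.55632886, -1.0069928 ])}
side {'mtx': array([[408.82030228,   0.        , 277.25858338],
       [  0.        , 408.82030228, 210.85110643],
       [  0.        ,   0.        ,   1.        ]]), 'D': array([-0.11704998,  0.        ,  0.        ,  0.        ,  0.        ]), 'position': array([ 428.91069287, -955.5308062 ,  726.6149599 ]), 'rotation': array([ 0.84288516, -0.06479419, -0.08816534])}
wrist {'mtx': array([[339.14810423,   0.        , 281.71521584],
       [  0.        , 339.14810423, 209.47584092],
       [  0.        ,   0.        ,   1.        ]]), 'D': array([-0.08652891,  0.        ,  0.        ,  0.        ,  0.        ]), 'position': array([ 227.54658408, -639.66739351,  374.09796037]), 'rotation': array([-0.22785448,  0.1783886 , -1.31949743])}
```

View pics/scene0.png

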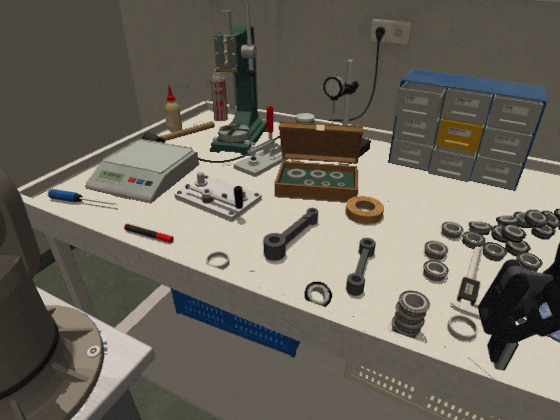

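View pics/side0.png

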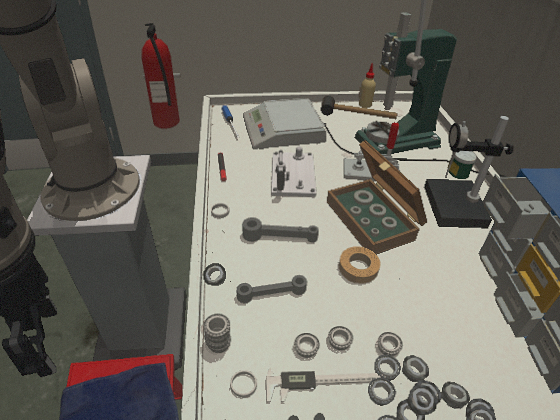

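View pics/wrist0.png

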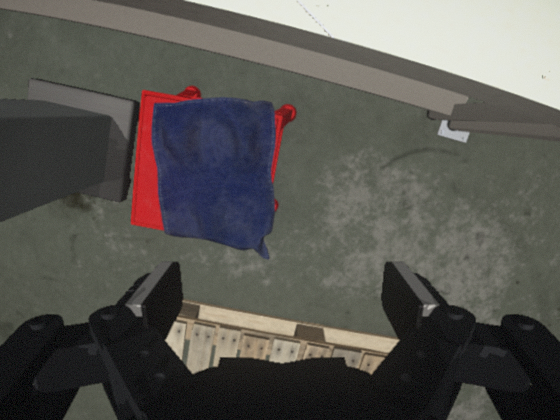

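The scene shows the fixture near (218,195), the offset lever with boss at (274,245) and eye at (312,215), and the plain link at (362,265). The arm starts off the table's right side. I'll enlarge the useful areas.

```bash
python3 - <<'E'
from h import *
crop('scene0',160,160,340,270,4.4,'c1')
crop('side0',200,130,340,250,5,'c2')
E
```

```text
(no output)
```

View pics/c1.png

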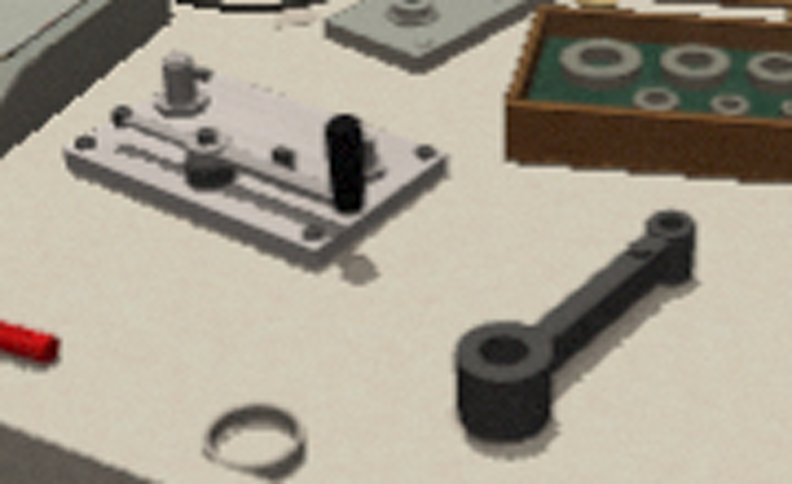

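View pics/c2.png

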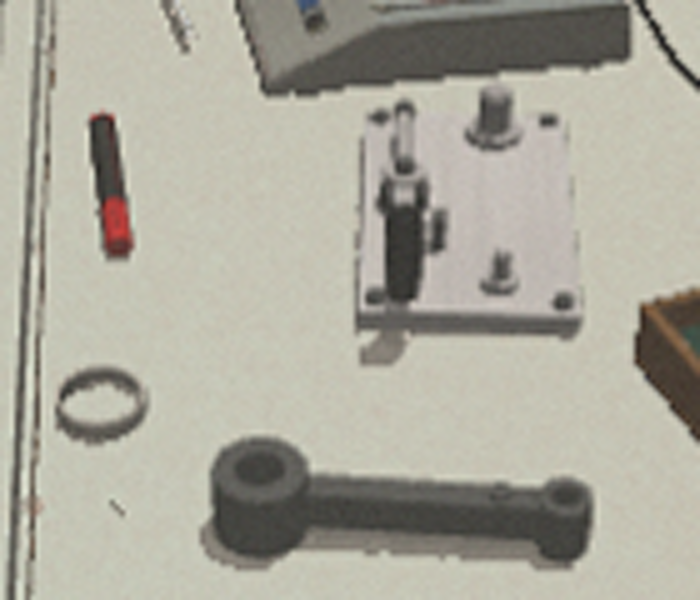

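```bash
python3 - <<'E'
from h import *
a=load('side0');b=load('scene0')
S=lambda x,y:(200+x/5-.4,130+y/5-.4)
C=lambda x,y:(160+x/4.4-.4,160+y/4.4-.4)
def pr(n,s,c,z):
    print(n, *[np.round(px2w(m,p,z)[0],1) for m,p in((a,s),(b,c)) if p is not None])
pr('post',S(496,90),C(178,58),50)
pr('pin',S(503,255),None,40)
pr('knobtop',S(403,210),C(344,122),86)
pr('boss',S(259,467),C(504,350),40)
pr('eye',S(567,495),C(670,225),34)
pr('cor1',S(358,320),C(318,258),15)
pr('cor2',S(580,322),C(446,160),15)
pr('cor3',S(568,120),None,15)
pr('cor4',S(364,118),C(68,155),15)
E
```

```text
post [618.2  84.   50. ] [611.4  81.2  50. ]
pin [600.8 -67.   40. ]
knobtop [542.  -83.7  86. ] [537.4 -88.9  86. ]
boss [ 456.6 -227.1   40. ] [ 452.3 -229.4   40. ]
eye [ 605.5 -252.7   34. ] [ 597.4 -254.7   34. ]
cor1 [518.6 -87.1  15. ] [508.  -85.8  15. ]
cor2 [640.8 -98.2  15. ] [629.6 -97.5  15. ]
cor3 [668.3 100.6  15. ]
cor4 [540.8 111.6  15. ] [532.4 108.5  15. ]
```

>>> apply_moves(
  plan=[
    [100, [0, 0, -40], [0, 0, 0]],
    [100, [-60, -80, -60], [0, 0, -0.15]],
    [100, [-110, -140, -70], [0, 0, -0.3]],
    [100, [-145, -188, -82], [0, 0, -0.45]],
    [100, [-180, -236, -82], [0, 0, -0.6]],
    [100, [-215, -282, -82], [0, 0, -0.75]],
    [100, [-250, -330, -82], [0, 0, -0.9]],
    [100, [-285, -376, -82], [0, 0, -1.05]],
    [100, [-320, -422, -82], [0, 0, -1.2]],
    [100, [-353, -466, -82], [0, 0, -1.21]],
    [100, [-353, -466, -82], [0, 0, -1.21]],
    [100, [-353, -466, -82], [0, 0, -1.21]],
    [100, [-353, -466, -82], [0, 0, -1.21]],
    [100, [-353, -466, -82], [0, 0, -1.21]],
  ],
)

```text
time_s: 1.9
tcp_pos: [529.0, -201.5, 330.1]
ee_rot: [-3.135, 0.188, 0.001]
force: [0.5, -0.5, -0.3]
gripper_width: 85.5
```

```bash
python3 - <<'E'
from h import *
s=sense(); print(s['tcp_pos'],s['ee_rot'],s['joints'],np.abs(s['joint_velocities']).max(),s['time_s'])
save('wrist','w1')
E
```

```text
[ 529.03619348 -201.48341483  330.05494991] [-3.13536969e+00  1.88099911e-01  9.33648212e-04] [ 0.60583287  0.21140265 -0.41572587  1.73095395  0.08987026  1.21875772
  0.04740076] 0.004455059158093584 1.9
```

View pics/w1.png

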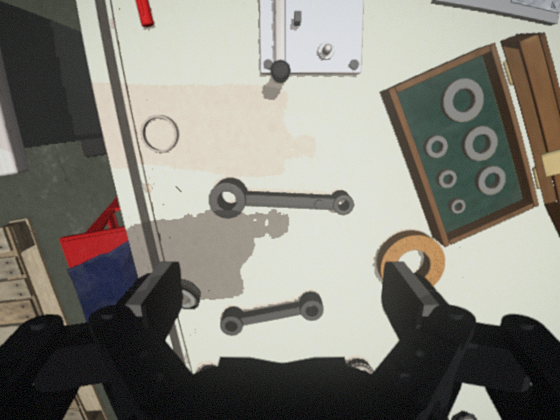

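Wrist view: offset lever boss at about (227,198), eye at (343,203), knob top at (281,70), thin pin top near (326,49). The post is out of view at the top.

```bash
python3 - <<'E'
from h import *
crop('w1',200,0,370,110,4.6,'c3')
crop('w1',200,165,365,230,4.8,'c4')
E
```

```text
(no output)
```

View pics/c3.png

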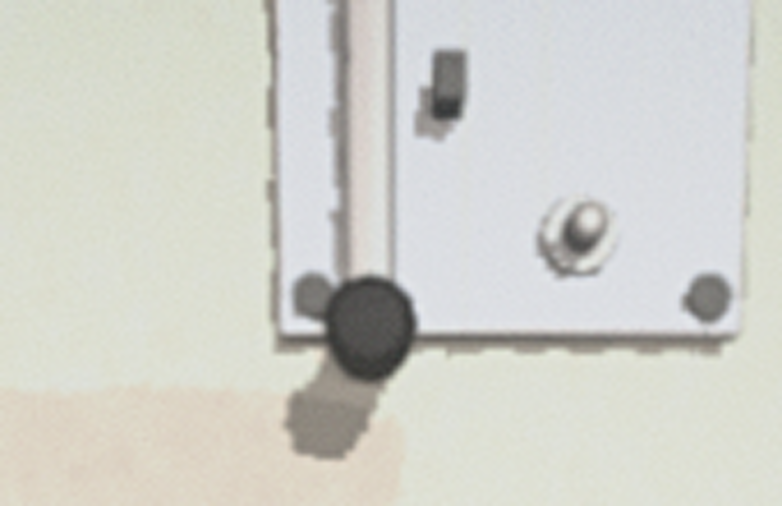

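View pics/c4.png

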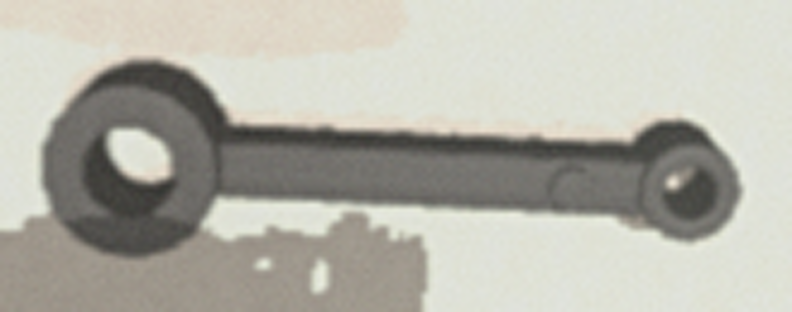

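```bash
python3 - <<'E'
from h import *
m=load('w1'); print(m['position'])
f=lambda x,y,s,x0,y0:(x0+x/s-.4,y0+y/s-.4)
A=lambda x,y:f(x,y,4.6,200,0); B=lambda x,y:f(x,y,4.8,200,165)
for n,p,z in(('boss',B(132,169),40),('eye',B(690,191),34),('knobtop',A(371,322),86),('pin',A(589,215),40),('c1',A(280,335),15),('c2',A(738,333),15)):
    print(n,np.round(px2w(m,p,z)[0],1))
E
```

```text
[ 537.3067093  -135.69865725  456.53174074]
boss [ 456.3 -228.8   40. ]
eye [ 603.1 -254.1   34. ]
knobtop [541.4 -88.3  86. ]
pin [599.  -63.2  40. ]
c1 [517.6 -79.6  15. ]
c2 [639.9 -93.1  15. ]
```

>>> apply_moves(
  plan=[
    [100, [-1.5, -57, 50], [0, 0, 0]],
    [100, [-1.5, -114, 100], [0, 0, 0]],
    [100, [-1.5, -114, 155], [0, 0, 0]],
    [100, [-1.5, -114, 200], [0, 0, 0]],
    [80, [-1.5, -114, 235], [0, 0, 0]],
    [70, [-1.5, -114, 255], [0, 0, 0]],
    [60, [-1.5, -114, 263], [0, 0, 0]],
    [60, [-1.5, -114, 263], [0, 0, 0]],
    [60, [-1.5, -114, 263], [0, 0, 0]],
  ],
  squeeze=40,
)

```text
time_s: 3.08
tcp_pos: [541.7, -88.1, 68.2]
ee_rot: [-3.136, 0.188, -0.002]
force: [0.7, 0.0, -0.3]
gripper_width: 51.0
```

```bash
python3 - <<'E'
from h import *
s=sense(); print(s['tcp_pos'],s['ee_rot'],s['force'],s['gripper_width'],s['time_s'])
save('wrist','w2'); save('side','s2')
crop('s2',230,90,340,190,6,'c5')
E
```

```text
[541.70690784 -88.09428222  68.20706384] [-3.13558332e+00  1.88488903e-01 -1.62576663e-03] [ 0.74192586  0.00708477 -0.26967994] 51.03468795771736 3.075
```

View pics/w2.png

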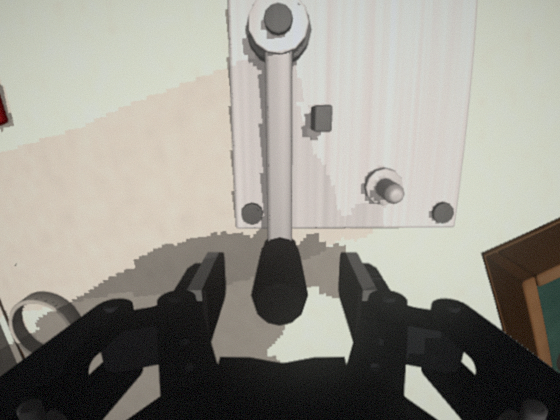

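View pics/c5.png

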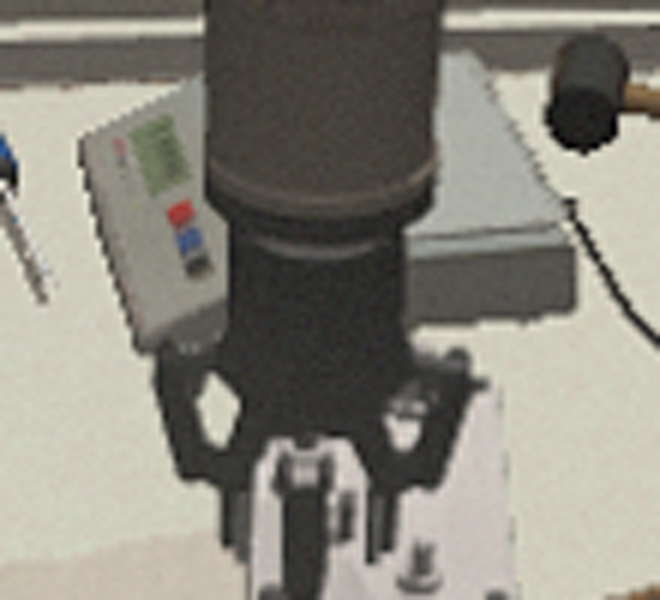

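The knob (279,290) sits centred between the pads (215 and 350). Closing on it.

>>> apply_moves(
  plan=[
    [40, [0, 0, 2], [0, 0, 0]],
    [10, [0, 0, 2], [0, 0, 0]],
    [5, [0, 0, 2], [0, 0, 0]],
    [5, [0, 0, 2], [0, 0, 0]],
    [5, [0, 0, 2], [0, 0, 0]],
    [5, [0, 0, 2], [0, 0, 0]],
  ],
  squeeze=45,
)

```text
time_s: 3.92
tcp_pos: [541.1, -88.1, 66.4]
ee_rot: [3.136, -0.188, 0.0]
force: [-5.2, -0.0, 9.8]
gripper_width: 20.1
```

```bash
python3 - <<'E'
from h import *
s=sense(); print(s['tcp_pos'],s['ee_rot'],s['force'],s['gripper_width'],s['time_s'])
m=load('w2')
for p,z in(((392,191),40),((279,18),68),((236,227),15),((453,227),15)): print(p,px2w(m,p,z)[0].round(1))
save('wrist','w3')
# arc plan
R=cv2.Rodrigues(s['ee_rot'])[0]
yaw=-.113; ax=np.array([np.cos(yaw),np.sin(yaw),0]); ay=np.array([-np.sin(yaw),np.cos(yaw),0])
P=s['tcp_pos']; piv=P+105*ay
for t in np.arange(.05,.86,.05):
    a=-ay*np.cos(t)-ax*np.sin(t)
    d=piv+105*a-P
    print(round(t,2),(R.T@d).round(1))
E
```

```text
[541.11869996 -88.10254553  66.39395718] [ 3.13584589e+00 -1.88477806e-01  9.30615898e-05] [-5.20705861 -0.01089751  9.76060006] 20.13221025653752 3.925
(392, 191) [597.5 -61.9  40. ]
(279, 18) [553.   10.9  68. ]
(236, 227) [517.5 -78.5  15. ]
(453, 227) [640.  -93.6  15. ]
0.05 [-5.2 -0.1 -0. ]
0.1 [-10.5  -0.5  -0. ]
0.15 [-15.7  -1.1  -0. ]
0.2 [-20.9  -1.9  -0. ]
0.25 [-26.   -3.1  -0. ]
0.3 [-31.1  -4.5  -0. ]
0.35 [-36.   -6.1  -0. ]
0.4 [-40.9  -8.   -0. ]
0.45 [-45.7 -10.1  -0. ]
0.5 [-50.4 -12.5  -0. ]
0.55 [-55.  -15.1  -0. ]
0.6 [-59.4 -17.9  -0. ]
0.65 [-63.7 -21.   -0. ]
0.7 [-67.8 -24.2  -0. ]
0.75 [-71.8 -27.7  -0. ]
0.8 [-75.5 -31.3  -0. ]
0.85 [-79.1 -35.1  -0. ]
```

View pics/w3.png

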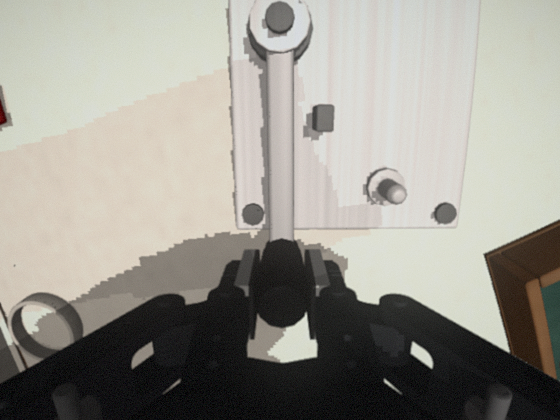

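Knob gripped (width 20.1 mm). Pulling along the arc.

>>> apply_moves(
  plan=[
    [5, [-5.2, -0.1, 0], [0, 0, 0.05]],
    [5, [-10.5, -0.5, 0], [0, 0, 0.1]],
    [5, [-15.7, -1.1, 0], [0, 0, 0.15]],
    [5, [-20.9, -1.9, 0], [0, 0, 0.2]],
    [5, [-26, -3.1, 0], [0, 0, 0.25]],
    [5, [-31.1, -4.5, 0], [0, 0, 0.3]],
    [5, [-36, -6.1, 0], [0, 0, 0.35]],
    [5, [-40.9, -8, 0], [0, 0, 0.4]],
    [5, [-45.7, -10.1, 0], [0, 0, 0.45]],
    [5, [-50.4, -12.5, 0], [0, 0, 0.5]],
    [5, [-55, -15.1, 0], [0, 0, 0.55]],
    [5, [-59.4, -17.9, 0], [0, 0, 0.6]],
    [5, [-63.7, -21, 0], [0, 0, 0.65]],
    [5, [-67.8, -24.2, 0], [0, 0, 0.7]],
    [5, [-69.8, -26, 0], [0, 0, 0.725]],
    [5, [-69.8, -26, 0], [0, 0, 0.725]],
  ],
)

```text
time_s: 5.98
tcp_pos: [474.6, -54.3, 66.5]
ee_rot: [2.865, -1.288, -0.0]
force: [-2.2, -5.9, 3.2]
gripper_width: 20.0
```

```bash
cat > ang.py <<'E'
from h import *
s=sense(); P0=np.array([541.12,-88.10,66.4]); yaw=-.113
ax=np.array([np.cos(yaw),np.sin(yaw),0]); ay=np.array([-np.sin(yaw),np.cos(yaw),0])
piv=P0+105*ay; d=s['tcp_pos']-piv
t=np.arctan2(-d@ax,-d@ay)
tang=-ax*np.cos(t)+ay*np.sin(t); rad=-ay*np.cos(t)-ax*np.sin(t)
print('angle',t,'r',np.hypot(d@ax,d@ay),'Ftang',s['force']@tang,'Frad',s['force']@rad,s['force'],s['gripper_width'],s['tcp_pos'],s['ee_rot'],s['time_s'])
R=cv2.Rodrigues(s['ee_rot'])[0]
import sys
for t in map(float,sys.argv[1:]):
    a=-ay*np.cos(t)-ax*np.sin(t); D=piv+105*a-s['tcp_pos']; D[2]=0
    x=R[:,0]; xa=np.arctan2(x[1],x[0])
    print(t,(R.T@D).round(1),'wz',round(float((t-(-yaw+0)*0)-(-.1201-xa)),3))
E
python3 ang.py .75 .77 .79
```

```text
angle 0.7246581356341313 r 105.42245564957072 Ftang -2.88231155974408 Frad 5.5882668937741 [-2.22366116 -5.88147752  3.16654948] 19.962314809910108 [474.62266087 -54.31887779  66.4871609 ] [ 2.86457545e+00 -1.28782374e+00 -8.02118276e-06] 5.975
0.75 [-2.7 -0.4 -0. ] wz 0.025
0.77 [-4.8 -0.5 -0. ] wz 0.045
0.79 [-6.9 -0.6 -0. ] wz 0.065
```

>>> apply_moves(
  plan=[
    [5, [-1.4, -0.2, 0], [0, 0, 0.012]],
    [5, [-2.7, -0.4, 0], [0, 0, 0.025]],
    [5, [-3.7, -0.4, 0], [0, 0, 0.035]],
    [5, [-4.8, -0.5, 0], [0, 0, 0.04]],
    [5, [-4.8, -0.5, 0], [0, 0, 0.04]],
  ],
)

```text
time_s: 6.6
tcp_pos: [471.7, -51.0, 66.5]
ee_rot: [2.837, -1.346, 0.0]
force: [-0.6, -7.1, 1.7]
gripper_width: 20.2
```

```bash
python3 ang.py .79 .8
```

```text
angle 0.7665967515430375 r 105.49314645919308 Ftang -5.0912331646381 Frad 5.050697395954927 [-0.64600373 -7.14233005  1.7241741 ] 20.232071399778892 [471.67920697 -51.01752017  66.52949123] [ 2.83702405e+00 -1.34582970e+00  1.78145507e-04] 6.6
0.79 [-2.5 -0.5 -0. ] wz 0.024
0.8 [-3.5 -0.5 -0. ] wz 0.034
```

>>> apply_moves(
  plan=[
    [5, [-1.2, -0.2, 0], [0, 0, 0.01]],
    [5, [-2.5, -0.5, 0], [0, 0, 0.02]],
    [5, [-3.5, -0.5, 0], [0, 0, 0.03]],
    [5, [-3.5, -0.5, 0], [0, 0, 0.03]],
  ],
)

```text
time_s: 7.1
tcp_pos: [471.1, -50.0, 66.7]
ee_rot: [2.815, -1.391, 0.005]
force: [8.3, -18.0, -9.0]
gripper_width: 20.2
```

```bash
python3 ang.py .82 .84
```

```text
angle 0.777595222633343 r 105.29535638350117 Ftang -19.254870077064016 Frad 4.895116252200979 [  8.30464891 -18.04840689  -9.04091468] 20.199183161734155 [471.09828544 -49.99510905  66.68809985] [ 2.81470911 -1.39087521  0.00478831] 7.1
0.82 [-4.5 -0.3 -0. ] wz 0.022
0.84 [-6.6 -0.3 -0. ] wz 0.042
```

End stop felt: the tangential force jumped from 5 to 19 N. Now easing back slowly.

```bash
python3 ang.py .76 .735 .71 .685 .66 .635 .61 .585 .56 .535 .51 .485 .46 .435 .41 .385 .36 .335 .31 .3
```

```text
angle 0.777595222633343 r 105.29535638350117 Ftang -19.254870077064016 Frad 4.895116252200979 [  8.30464891 -18.04840689  -9.04091468] 20.199183161734155 [471.09828544 -49.99510905  66.68809985] [ 2.81470911 -1.39087521  0.00478831] 7.1
0.76 [ 1.8 -0.4  0. ] wz -0.038
0.735 [ 4.5 -0.5  0. ] wz -0.063
0.71 [ 7.1 -0.7  0. ] wz -0.088
0.685 [ 9.7 -1.   0. ] wz -0.113
0.66 [12.3 -1.4  0. ] wz -0.138
0.635 [14.9 -1.8  0.1] wz -0.163
0.61 [17.5 -2.2  0.1] wz -0.188
0.585 [20.  -2.8  0.1] wz -0.213
0.56 [22.6 -3.4  0.1] wz -0.238
0.535 [25.1 -4.1  0.1] wz -0.263
0.51 [27.6 -4.8  0.1] wz -0.288
0.485 [30.1 -5.6  0.1] wz -0.313
0.46 [32.6 -6.4  0.1] wz -0.338
0.435 [35.1 -7.4  0.1] wz -0.363
0.41 [37.5 -8.3  0.1] wz -0.388
0.385 [39.9 -9.4  0.1] wz -0.413
0.36 [ 42.3 -10.5   0.1] wz -0.438
0.335 [ 44.7 -11.6   0.2] wz -0.463
0.31 [ 47.  -12.9   0.2] wz -0.488
0.3 [ 47.9 -13.4   0.2] wz -0.498
```

>>> apply_moves(
  plan=[
    [5, [1.8, -0.4, 0], [0, 0, -0.03]],
    [5, [4.5, -0.5, 0], [0, 0, -0.06]],
    [5, [7.1, -0.7, 0], [0, 0, -0.088]],
    [5, [9.7, -1, 0], [0, 0, -0.113]],
    [5, [12.3, -1.4, 0], [0, 0, -0.138]],
    [5, [14.9, -1.8, 0], [0, 0, -0.163]],
    [5, [17.5, -2.2, 0], [0, 0, -0.188]],
    [5, [20, -2.8, 0], [0, 0, -0.213]],
    [5, [22.6, -3.4, 0], [0, 0, -0.238]],
    [5, [25.1, -4.1, 0], [0, 0, -0.263]],
    [5, [27.6, -4.8, 0], [0, 0, -0.288]],
    [5, [30.1, -5.6, 0], [0, 0, -0.313]],
    [5, [32.6, -6.4, 0], [0, 0, -0.338]],
    [5, [35.1, -7.4, 0], [0, 0, -0.363]],
    [5, [37.5, -8.3, 0], [0, 0, -0.388]],
    [5, [39.9, -9.4, 0], [0, 0, -0.413]],
    [5, [42.3, -10.5, 0], [0, 0, -0.438]],
    [5, [44.7, -11.6, 0], [0, 0, -0.463]],
    [5, [47, -12.9, 0], [0, 0, -0.488]],
  ],
)

```text
time_s: 9.48
tcp_pos: [510.1, -79.5, 66.7]
ee_rot: [3.067, -0.667, 0.004]
force: [3.3, -3.1, -9.1]
gripper_width: 20.1
```

```bash
python3 ang.py .285 .26 .235 .21 .185 .16 .135 .11 .09 .07 .055 .04 .03 .02 .01 .0 -.01
```

```text
angle 0.3084269538614859 r 104.88687021430196 Ftang -4.314179421414096 Frad 1.443623171530569 [ 3.34618249 -3.08208609 -9.13155675] 20.07994151980764 [510.05443043 -79.47957418  66.71879893] [ 3.06732275 -0.66732896  0.0037561 ] 9.475
0.285 [2.5 0.1 0. ] wz -0.023
0.26 [ 5.1 -0.   0. ] wz -0.048
0.235 [ 7.7 -0.2  0. ] wz -0.073
0.21 [10.3 -0.5  0. ] wz -0.098
0.185 [12.9 -0.8  0. ] wz -0.123
0.16 [15.5 -1.2  0. ] wz -0.148
0.135 [18.1 -1.6  0. ] wz -0.173
0.11 [20.7 -2.1  0.1] wz -0.198
0.09 [22.7 -2.5  0.1] wz -0.218
0.07 [24.8 -3.   0.1] wz -0.238
0.055 [26.3 -3.4  0.1] wz -0.253
0.04 [27.8 -3.8  0.1] wz -0.268
0.03 [28.8 -4.1  0.1] wz -0.278
0.02 [29.8 -4.4  0.1] wz -0.288
0.01 [30.8 -4.7  0.1] wz -0.298
0.0 [31.8 -5.1  0.1] wz -0.308
-0.01 [32.8 -5.4  0.1] wz -0.318
```

>>> apply_moves(
  plan=[
    [5, [2.5, 0.1, 0], [0, 0, -0.023]],
    [5, [5.1, 0, 0], [0, 0, -0.048]],
    [5, [7.7, -0.2, 0], [0, 0, -0.073]],
    [5, [10.3, -0.5, 0], [0, 0, -0.098]],
    [5, [12.9, -0.8, 0], [0, 0, -0.123]],
    [5, [15.5, -1.2, 0], [0, 0, -0.148]],
    [5, [18.1, -1.6, 0], [0, 0, -0.173]],
    [5, [20.7, -2.1, 0], [0, 0, -0.198]],
    [5, [22.7, -2.5, 0], [0, 0, -0.218]],
    [5, [24.8, -3, 0], [0, 0, -0.238]],
    [5, [26.3, -3.4, 0], [0, 0, -0.253]],
    [5, [27.8, -3.8, 0], [0, 0, -0.268]],
    [5, [28.8, -4.1, 0], [0, 0, -0.278]],
    [5, [29.8, -4.4, 0], [0, 0, -0.288]],
    [5, [30.8, -4.7, 0], [0, 0, -0.298]],
    [5, [30.8, -4.7, 0], [0, 0, -0.298]],
  ],
)

```text
time_s: 11.48
tcp_pos: [540.1, -87.8, 66.8]
ee_rot: [3.132, -0.203, 0.003]
force: [4.8, 1.8, -11.0]
gripper_width: 20.1
```

```bash
python3 ang.py 0 -.01 -.02 -.03
```

```text
angle 0.009803445439176444 r 104.84896758145726 Ftang -4.520881602465243 Frad -2.3446731866427455 [  4.77404621   1.77323028 -11.00585262] 20.060108912947634 [540.11628924 -87.82902293  66.76572634] [ 3.13240437 -0.20328863  0.00314169] 11.475
0.0 [1.  0.1 0. ] wz -0.01
-0.01 [2.1 0.1 0. ] wz -0.02
-0.02 [3.1 0.1 0. ] wz -0.03
-0.03 [4.2 0.  0. ] wz -0.04
```

>>> apply_moves(
  plan=[
    [5, [0.5, 0, 0], [0, 0, -0.005]],
    [5, [1, 0.1, 0], [0, 0, -0.01]],
    [5, [1.5, 0.1, 0], [0, 0, -0.015]],
    [5, [2.1, 0.1, 0], [0, 0, -0.015]],
    [5, [2.1, 0.1, 0], [0, 0, -0.015]],
  ],
)

```text
time_s: 12.1
tcp_pos: [541.3, -88.0, 66.6]
ee_rot: [3.134, -0.179, 0.0]
force: [-4.9, 3.3, -3.3]
gripper_width: 20.2
```

```bash
python3 ang.py 0 -.01 -.02 -.03
```

```text
angle -0.001829687799503258 r 104.85664271161967 Ftang 5.210139242300033 Frad -2.7462554451032775 [-4.87330315  3.30732313 -3.29593819] 20.21751802966573 [541.32681593 -87.97901609  66.62649895] [ 3.13377048e+00 -1.79497879e-01  3.20710786e-04] 12.1
0.0 [-0.2  0.1  0. ] wz 0.006
-0.01 [0.9 0.1 0. ] wz -0.004
-0.02 [1.9 0.1 0. ] wz -0.014
-0.03 [3.  0.1 0. ] wz -0.024
```

Force has reversed to the same value as at the start (−5 N in x), so the lever sits against its home stop. Opening gradually, then lifting straight up.

>>> apply_moves(
  plan=[
    [26, [0.5, 0, 0], [0, 0, 0]],
    [32, [0, 0, 0], [0, 0, 0]],
    [45, [0, 0, 0], [0, 0, 0]],
    [60, [0, 0, 0], [0, 0, 0]],
    [60, [0, 0, -30], [0, 0, 0]],
    [60, [0, 0, -80], [0, 0, 0]],
    [80, [0, 0, -130], [0, 0, 0]],
    [100, [0, 0, -130], [0, 0, 0]],
    [100, [0, 0, -130], [0, 0, 0]],
  ],
)

```text
time_s: 13.22
tcp_pos: [541.1, -87.9, 196.5]
ee_rot: [3.133, -0.18, 0.001]
force: [-1.2, -0.5, 0.2]
gripper_width: 85.7
```

```bash
python3 - <<'E'
from h import *
s=sense(); print(s['tcp_pos'],s['ee_rot'],s['force'],s['joints'],s['time_s'])
save('wrist','w4')
E
```

```text
[541.13449079 -87.86185129 196.53575366] [ 3.13338230e+00 -1.79873041e-01  6.05140350e-04] [-1.18605545 -0.53613518  0.21648187] [ 0.44234114  0.31265842 -0.47801058  1.92028817  0.17873515  0.94924902
 -0.2351398 ] 13.225
```

View pics/w4.png

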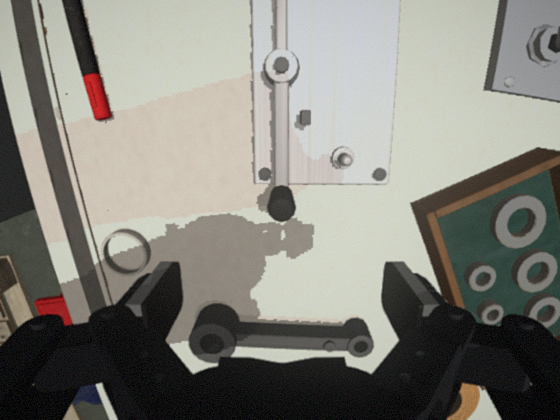

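Lever is home: knob at (281,203), bar in line with pivot (281,66), as before. I'll take one higher view that includes the post.

>>> apply_moves(
  plan=[
    [100, [6, -40, -60], [0, 0, 0]],
    [100, [11, -80, -110], [0, 0, 0]],
    [100, [11, -80, -110], [0, 0, 0]],
    [100, [11, -80, -110], [0, 0, 0]],
    [100, [11, -80, -110], [0, 0, 0]],
  ],
)

```text
time_s: 13.9
tcp_pos: [560.2, -10.5, 303.7]
ee_rot: [3.133, -0.182, -0.006]
force: [0.5, -0.4, -0.7]
gripper_width: 85.4
```

```bash
python3 - <<'E'
from h import *
s=sense(); print(s['tcp_pos'],s['ee_rot'],np.abs(s['joint_velocities']).max())
save('wrist','w5')
crop('w5',220,0,420,150,4,'c6')
E
```

```text
[560.21718757 -10.50530284 303.72672249] [ 3.13319106 -0.18164907 -0.00579751] 0.004863744677462071
```

View pics/w5.png

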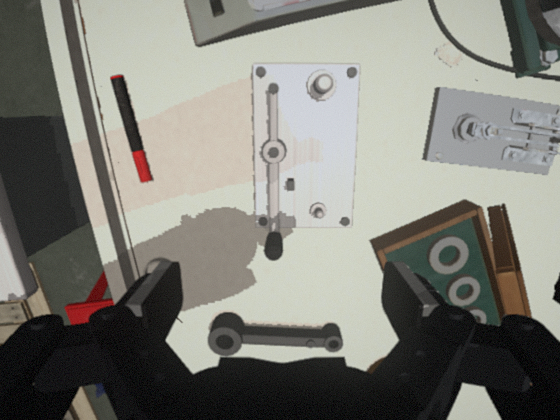

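View pics/c6.png

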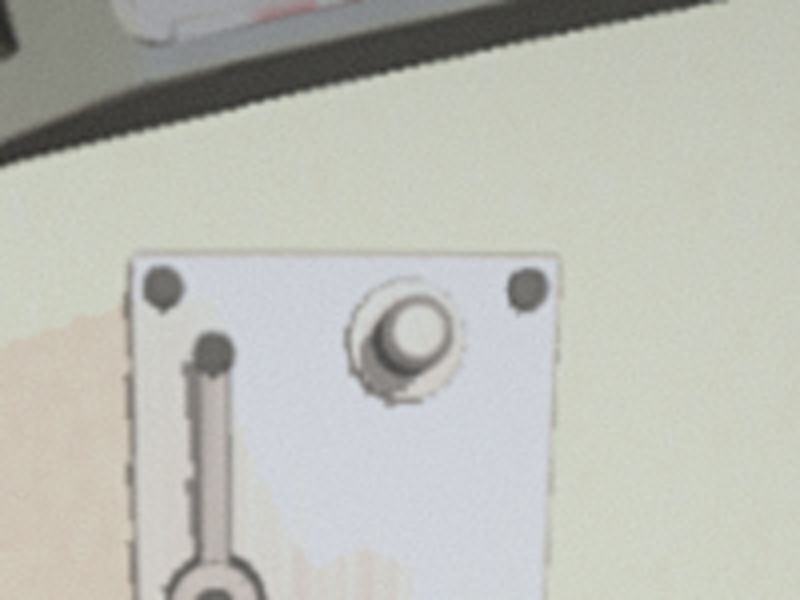

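```bash
python3 - <<'E'
from h import *
crop('w5',240,180,370,260,6,'c7')
crop('w5',200,300,350,360,5,'c8')
m=load('w5')
g=lambda u,v,z:print(u,v,px2w(m,(u,v),z)[0].round(1))
g(220+417/4-.4,330/4-.4,50)
for x,y in((134,255),(557,257)): g(220+x/4-.4,y/4-.4,15)
E
```

```text
323.85 82.1 [616.1  85.1  50. ]
253.1 63.35 [541.4 117.9  15. ]
358.85 63.85 [662.6 103.8  15. ]
```

View pics/c7.png

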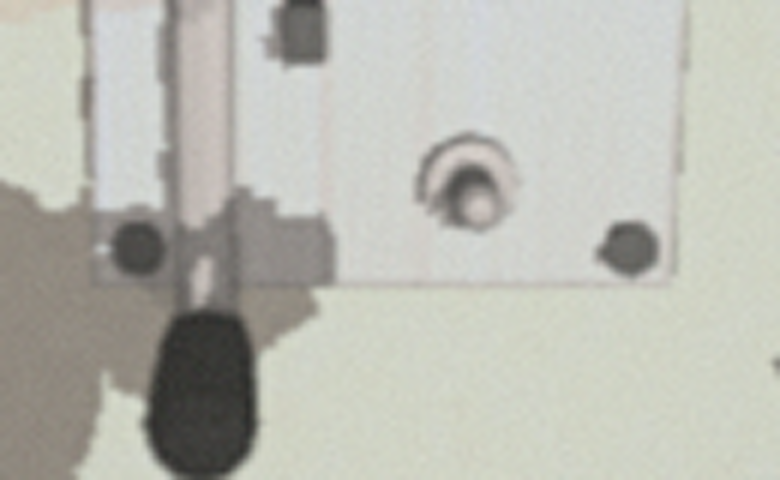

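View pics/c8.png

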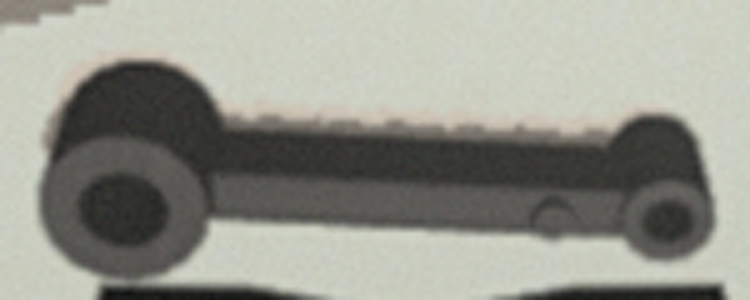

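```bash
python3 - <<'E'
from h import *
m=load('w5')
g=lambda u,v,z:print(px2w(m,(u,v),z)[0].round(1))
g(240+479/6-.4,180+205/6-.4,40)
for x,y in((94,284),(672,286)): g(240+x/6-.4,180+y/6-.4,15)
g(200+125/5-.4,300+207/5-.4,40);g(200+668/5-.4,300+221/5-.4,34)
E
```

```text
[599.1 -63.   40. ]
[517.3 -78.8  15. ]
[641.  -93.6  15. ]
[ 455.9 -228.7   40. ]
[ 603.2 -254.7   34. ]
```

```bash
cat > go.py <<'E'
from h import *
import sys
from scipy.spatial.transform import Rotation as Ro
def row(P,th):
    s=sense(); R=Ro.from_rotvec(s['ee_rot'])
    c,n=np.cos(th),np.sin(th)
    T=Ro.from_matrix(np.array([[c,n,0],[n,-c,0],[0,0,-1]]))
    return R.inv().apply(np.array(P)-s['tcp_pos']).round(1),(R.inv()*T).as_rotvec().round(3)
if __name__=='__main__':
    s=sense();print(s['tcp_pos'].round(1),s['force'].round(1),s['gripper_width'],s['time_s'])
    a=list(map(float,sys.argv[1:]))
    for i in range(0,len(a),4): print(a[i:i+4],*row(a[i:i+3],np.radians(a[i+3])))
E
python3 go.py 504 -237.1 150 80.1 504 -237.1 22 80.1
```

```text
[560.3 -10.5 303.9] [-0.1 -0.2 -0.5] 85.37788935558149 13.95
[504.0, -237.1, 150.0, 80.1] [-29.2 231.1 154.7] [ 0.     0.005 -1.514]
[504.0, -237.1, 22.0, 80.1] [-28.7 230.7 282.7] [ 0.     0.005 -1.514]
```

>>> apply_moves(
  plan=[
    [100, [-5, 40, 20], [0, 0, -0.18]],
    [100, [-10, 80, 40], [0, 0, -0.36]],
    [100, [-15, 120, 65], [0, 0, -0.54]],
    [100, [-20, 160, 90], [0, 0, -0.72]],
    [100, [-25, 200, 120], [0, 0, -0.9]],
    [100, [-29.2, 231, 155], [0, 0, -1.08]],
    [100, [-29.2, 231, 155], [0, 0, -1.26]],
    [100, [-29.2, 231, 155], [0, 0.005, -1.44]],
    [100, [-29.2, 231, 155], [0, 0.005, -1.514]],
    [100, [-29.2, 231, 155], [0, 0.005, -1.514]],
    [100, [-29.2, 231, 155], [0, 0.005, -1.514]],
    [100, [-29.2, 231, 155], [0, 0.005, -1.514]],
  ],
)

```text
time_s: 15.45
tcp_pos: [503.8, -237.0, 149.6]
ee_rot: [-2.406, -2.02, 0.001]
force: [0.0, 0.5, 0.4]
gripper_width: 85.6
```

```bash
python3 go.py 504 -237.1 21.5 80.1; python3 -c "
from h import *
print(sense()['joints'])
save('wrist','w6')"
```

```text
[ 503.8 -237.   149.6] [0.  0.5 0.4] 85.57548682339316 15.45
[504.0, -237.1, 21.5, 80.1] [ -0.    0.2 128.1] [-0.     0.    -0.001]
[ 0.84537196  0.41851855 -0.64326212  1.93267275  0.31867582  0.89262378
  1.43760107]
```

View pics/w6.png

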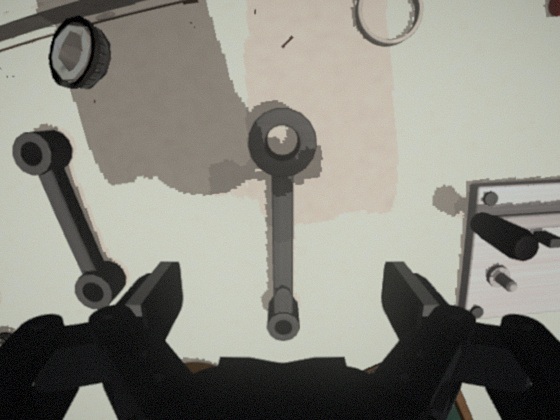

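```bash
python3 - <<'E'
from h import *
m=load('w6')
c,n=np.cos(np.radians(80.1)),np.sin(np.radians(80.1))
x=np.array([c,n,0]);y=np.array([n,-c,0]);B=np.array([504,-237.1,5.])
for a in(-58,58):
  for b in(-14,14): print(w2px(m,B+a*x+b*y).round())
print('bal',w2px(m,[504,-237.1,32.]).round())
print('link eyes',px2w(m,[(32,152),(92,290)],30).round(0)); print('boss/eye',px2w(m,[(281,140)],40).round(1),px2w(m,[(284,325)],34).round(1))
E
```

```text
[[212. 184.]]
[[214. 217.]]
[[354. 184.]]
[[352. 217.]]
bal [[283. 209.]]
link eyes [[ 427. -417.   30.]
 [ 546. -407.   30.]]
boss/eye [[ 453.2 -229.7   40. ]] [[ 601.4 -253.3   34. ]]
```

>>> apply_moves(
  plan=[
    [100, [0.7, -0.9, 50], [0, 0, 0]],
    [80, [0.7, -0.9, 95], [0, 0, 0]],
    [70, [0.7, -0.9, 118], [0, 0, 0]],
    [60, [0.7, -0.9, 128], [0, 0, 0]],
    [60, [0.7, -0.9, 128], [0, 0, 0]],
    [60, [0.7, -0.9, 128], [0, 0, 0]],
  ],
)

```text
time_s: 16.25
tcp_pos: [503.8, -236.4, 22.7]
ee_rot: [2.405, 2.019, 0.001]
force: [-0.5, 0.9, 0.5]
gripper_width: 51.4
```

```bash
python3 go.py 503 -237.8 21.5 80.1; python3 -c "
from h import *
save('wrist','w7')"
```

```text
[ 503.8 -236.4   22.7] [-0.5  0.9  0.5] 51.39038104624616 16.25
[503.0, -237.8, 21.5, 80.1] [-1.5 -0.5  1.2] [ 0.001  0.001 -0.001]
```

View pics/w7.png

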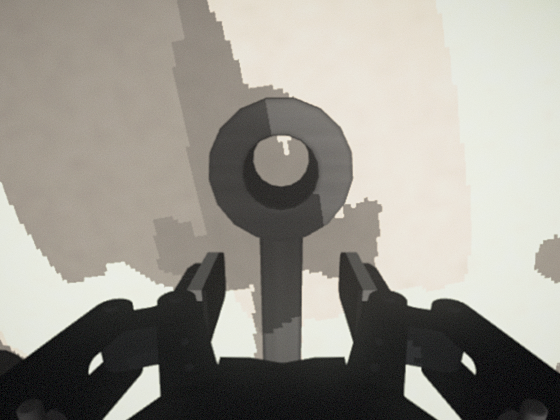

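```bash
python3 - <<'E'
from h import *
m=load('w7')
p=px2w(m,[(281,167)],40)[0]; print(p, p+49*np.array([.985,-.172,0]))
E
```

```text
[ 453.35996824 -228.66444649   40.        ] [ 501.62496824 -237.09244649   40.        ]
```

Boss at (281,167), web centred between pads. Shifting 1 mm toward the boss and closing.

>>> apply_moves(
  plan=[
    [45, [-1, -1, 1], [0, 0, 0]],
    [10, [-1, -1, 1], [0, 0, 0]],
    [0, [-1, -1, 1], [0, 0, 0]],
    [0, [-1, -1, 1], [0, 0, 0]],
    [0, [-1, -1, 1], [0, 0, 0]],
    [0, [-1, -1, 1], [0, 0, 0]],
    [0, [-1, -1, 1], [0, 0, 0]],
  ],
  squeeze=90,
)

```text
time_s: 17.18
tcp_pos: [502.7, -237.4, 22.4]
ee_rot: [2.404, 2.019, 0.0]
force: [-4.1, 0.5, 10.2]
gripper_width: 14.3
```

```bash
python3 go.py 503 -237.8 45 80.1; python3 -c "
from h import *
print(sense()['ft_torque'])"
```

```text
[ 502.7 -237.4   22.4] [-4.1  0.5 10.2] 14.29233147686295 17.175
[503.0, -237.8, 45.0, 80.1] [ -0.4   0.4 -22.6] [ 0.002  0.001 -0.001]
[0.20430838 0.661304   0.08750973]
```

>>> apply_moves(
  plan=[
    [0, [0, 0, -3], [0, 0, 0]],
    [0, [0, 0, -8], [0, 0, 0]],
    [0, [0, 0, -16], [0, 0, 0]],
    [0, [0, 0, -25], [0, 0, 0]],
    [0, [0, 0, -25], [0, 0, 0]],
    [0, [0, 0, -25], [0, 0, 0]],
    [0, [0, 0, -25], [0, 0, 0]],
  ],
)

```text
time_s: 18.05
tcp_pos: [502.5, -237.3, 47.1]
ee_rot: [2.404, 2.019, -0.0]
force: [-0.1, -0.8, -6.4]
gripper_width: 14.3
```

```bash
python3 go.py 503 -237.8 150 80.1; python3 -c "
from h import *
s=sense();print(s['ft_torque'], cv2.Rodrigues(s['ee_rot'])[0].T@s['ft_torque'])
save('side','s8');save('wrist','w8');save('scene','n8')
crop('s8',190,130,350,270,4.2,'c9')
crop('n8',180,130,380,270,4,'c10')"
```

```text
[ 502.5 -237.3   47.1] [-0.1 -0.8 -6.4] 14.306310128991083 18.05
[503.0, -237.8, 150.0, 80.1] [  -0.5    0.7 -102.9] [ 0.001  0.001 -0.001]
[-0.03079037  0.01440415 -0.01514347] [ 0.00888449 -0.03283671  0.01508867]
```

View pics/c9.png

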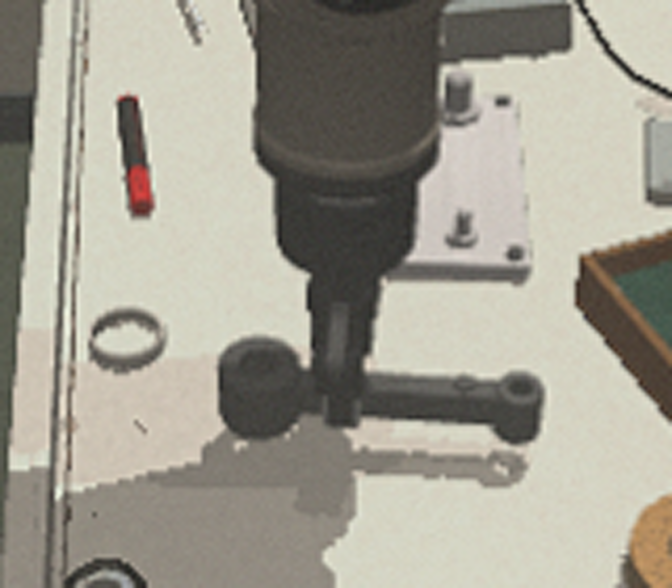

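View pics/c10.png

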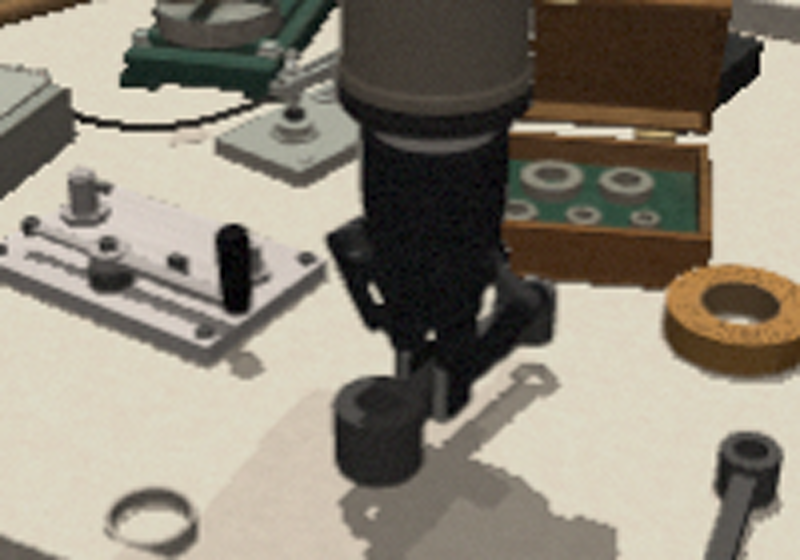

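View pics/w8.png

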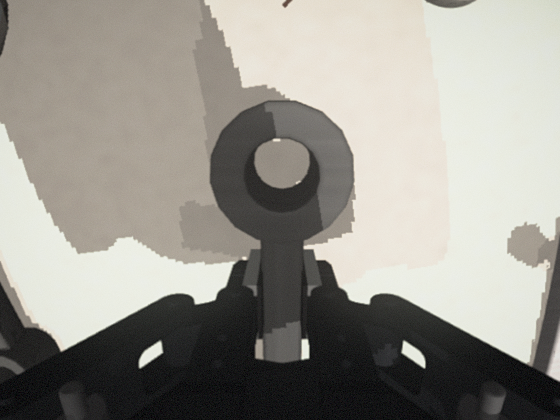

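```bash
python3 - <<'E'
from h import *
from scipy.spatial.transform import Rotation as Ro
m=load('w8'); s=sense()
R=Ro.from_rotvec(s['ee_rot'])
b=px2w(m,[(281,170)],40+24.7)[0]; o=R.inv().apply(b-s['tcp_pos']); print('boss tool',o)
th=np.radians(-6.55); T=np.array([[np.cos(th),np.sin(th),0],[np.sin(th),-np.cos(th),0],[0,0,-1]])
post=np.array([616.1,85.3,0])
print('tcp target via wrist',post-T@[o[0],o[1],0], 'via 49', post-T@[0,-49,0],'bias-corr', post-[1.15,1.1,0]-T@[0,-48.3,0])
# levelness via two cameras
a=load('s8')
for p,z in(((190+261/4.2-.3,130+362/4.2-.3),64.7),((190+522/4.2-.3,130+388/4.2-.3),58.7)): print(px2w(a,p,z)[0].round(1))
n=load('n8')
print(px2w(n,(180+379/4-.4,130+400/4-.4),64.7)[0].round(1))
E
python3 go.py 503 -237.8 135 80.1 530 -170 135 20 608 37 135 -6.55 608 37 120 -6.55
```

```text
boss tool [ -1.07692132 -50.08357468 -17.61538905]
tcp target via wrist [611.45684726  35.42049174   0.        ] via 49 [610.51055895  36.61983824   0.        ] bias-corr [609.44040811  36.21526912   0.        ]
[ 458.1 -228.5   64.7]
[ 605.4 -255.7   58.7]
[ 452.8 -229.8   64.7]
[ 502.6 -237.3   47.2] [-0.4 -0.1 -6. ] 14.248029577962523 18.2
[503.0, -237.8, 135.0, 80.1] [ -0.5   0.6 -87.8] [ 0.001  0.001 -0.001]
[530.0, -170.0, 135.0, 20.0] [ 71.   15.5 -87.9] [0.002 0.    1.048]
[608.0, 37.0, 135.0, -6.55] [288.3  56.6 -88.1] [ 0.002 -0.     1.511]
[608.0, 37.0, 120.0, -6.55] [288.3  56.5 -73.1] [ 0.002 -0.     1.511]
```

>>> apply_moves(
  plan=[
    [0, [0, 0, -20], [0, 0, 0]],
    [0, [0, 0, -45], [0, 0, 0]],
    [0, [0, 0, -70], [0, 0, 0]],
    [0, [4, 1, -88], [0, 0, 0.08]],
    [0, [14, 3, -88], [0, 0, 0.18]],
    [0, [30, 6, -88], [0, 0, 0.3]],
    [0, [50, 10, -88], [0, 0, 0.42]],
    [0, [72, 14, -88], [0, 0, 0.54]],
    [0, [96, 19, -88], [0, 0, 0.66]],
    [0, [120, 23, -88], [0, 0, 0.78]],
    [0, [145, 28, -88], [0, 0, 0.9]],
    [0, [170, 33, -88], [0, 0, 1.02]],
    [0, [195, 38, -88], [0, 0, 1.14]],
    [0, [220, 43, -88], [0, 0, 1.26]],
    [0, [243, 48, -88], [0, 0, 1.36]],
    [0, [262, 51, -88], [0, 0, 1.44]],
    [0, [276, 54, -88], [0, 0, 1.49]],
    [0, [284, 56, -88], [0, 0, 1.511]],
    [0, [288, 57, -88], [0, 0, 1.511]],
    [0, [288, 57, -88], [0, 0, 1.511]],
  ],
)

```text
time_s: 20.7
tcp_pos: [608.4, 36.5, 135.1]
ee_rot: [3.135, -0.178, 0.002]
force: [-1.0, -0.6, -6.9]
gripper_width: 14.3
```

```bash
python3 go.py 610.5 36.2 120.4 -6.55
```

```text
[608.4  36.5 135.1] [-1.  -0.6 -6.9] 14.299269358968576 20.7
[610.5, 36.2, 120.4, -6.55] [ 2.1 -0.  14.8] [ 0.001 -0.001  0.001]
```

>>> apply_moves(
  plan=[
    [0, [1, 0, 5], [0, 0, 0]],
    [0, [2.1, 0, 10], [0, 0, 0]],
    [0, [2.1, 0, 14], [0, 0, 0]],
    [0, [2.1, 0, 14.8], [0, 0, 0]],
    [0, [2.1, 0, 14.8], [0, 0, 0]],
    [0, [2.1, 0, 14.8], [0, 0, 0]],
  ],
)

```text
time_s: 21.45
tcp_pos: [610.5, 36.2, 120.5]
ee_rot: [3.135, -0.177, 0.002]
force: [-0.6, -0.2, -7.8]
gripper_width: 14.7
```

```bash
python3 go.py 610.5 36.2 120.4 -6.55; python3 -c "
from h import *
s=sense();print(s['ft_torque'])
for n in('side','scene','wrist'): save(n,n+'9')
crop('side9',240,80,360,200,5,'c11')
crop('scene9',140,110,290,222,5,'c12')"
```

```text
[610.5  36.2 120.5] [-0.6 -0.2 -7.8] 14.661783585707145 21.45
[610.5, 36.2, 120.4, -6.55] [-0.   0.   0.1] [ 0.001 -0.002  0.001]
[0.01569543 0.01564607 0.03075017]
```

View pics/c11.png

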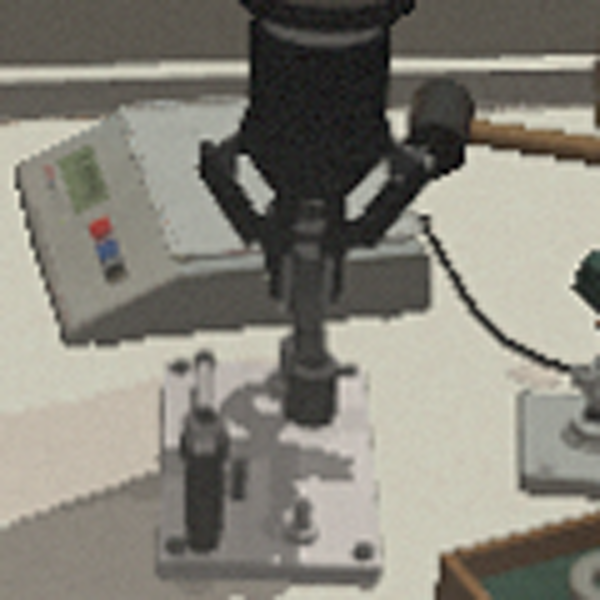

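View pics/c12.png

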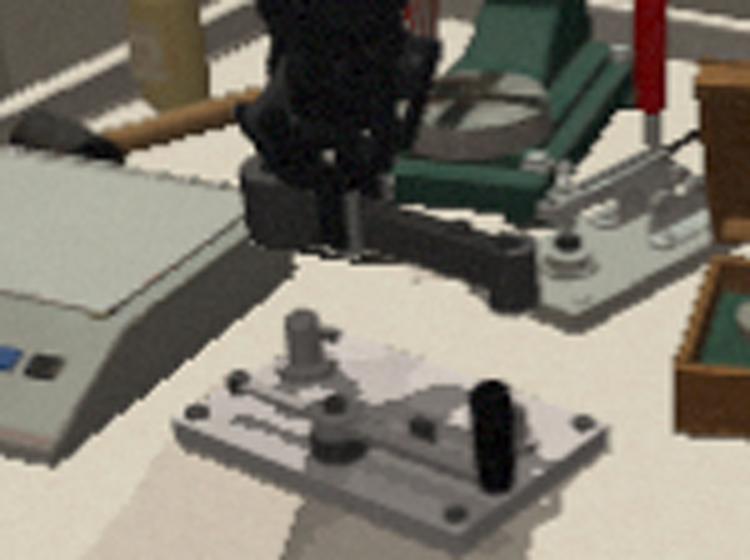

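View pics/wrist9.png

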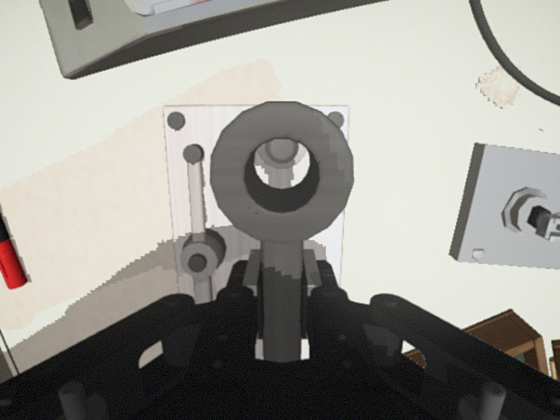

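```bash
python3 - <<'E'
from h import *
th=np.radians(-6.55); s=sense()
u=np.array([np.sin(th),-np.cos(th),0]) # lever x dir
B=s['tcp_pos']*[1,1,0]
boss=B-49*u; eye=B+101*u
print('boss',boss,'eye',eye)
def circ(c,r,z):
    t=np.linspace(0,2*np.pi,60); return np.c_[c[0]+r*np.cos(t),c[1]+r*np.sin(t),np.full(60,z)]
for fn,bx,sc in(('side9',(270,110,340,200),7),('scene9',(170,130,270,210),7),('wrist9',(200,90,370,250),4)):
    m=load(fn); im=cv2.imread('pics/'+fn+'.png')
    x0,y0,x1,y1=bx
    im=cv2.resize(im[y0:y1,x0:x1],None,fx=sc,fy=sc,interpolation=cv2.INTER_CUBIC)
    u0=98
    for c,r,z,col in((boss,24,u0+40,(0,255,0)),(boss,24,u0,(0,160,0)),(boss,12,u0+40,(0,255,0)),(eye,14,u0+34,(0,255,255)),(eye,14,u0,(0,180,180)),(np.array([616.2,85.6]),10,50,(0,0,255)),(np.array([599.1,-63.5]),5,40,(255,0,255)),(np.array([615.6,84.6]),17,15,(255,0,0))):
        p=w2px(m,circ(c,r,z)); p=((p-[x0,y0]+.5)*sc).astype(int)
        cv2.polylines(im,[p],True,col,1)
    cv2.imwrite('pics/o_'+fn+'.png',im)
E
```

```text
boss [616.10927313  84.87745682   0.        ] eye [598.99873929 -64.14344652   0.        ]
```

View pics/o_side9.png

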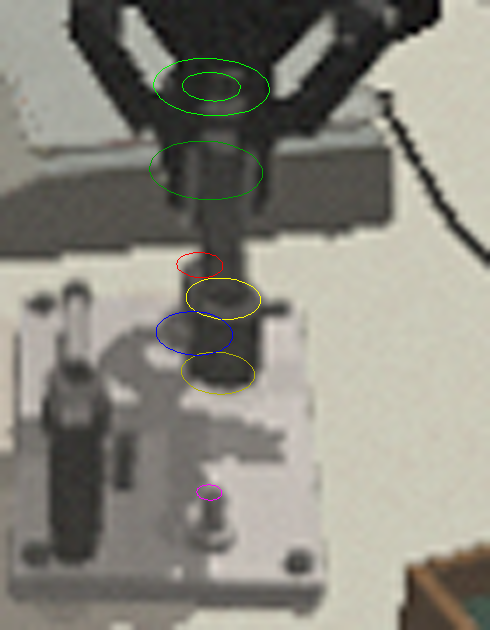

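View pics/o_scene9.png

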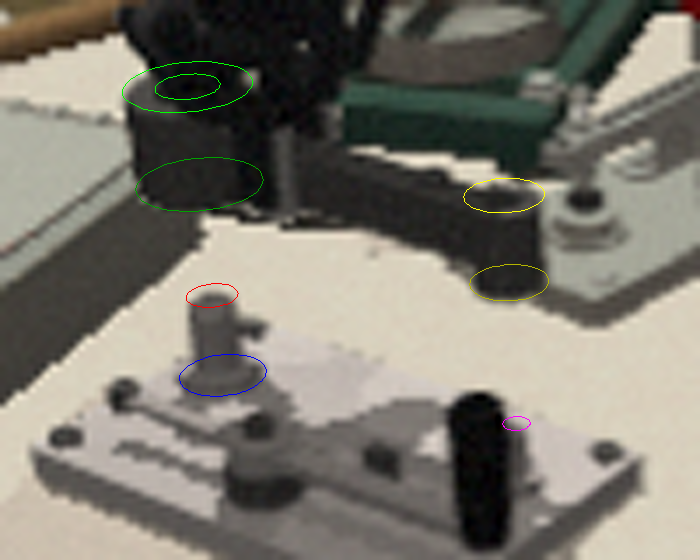

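View pics/o_wrist9.png

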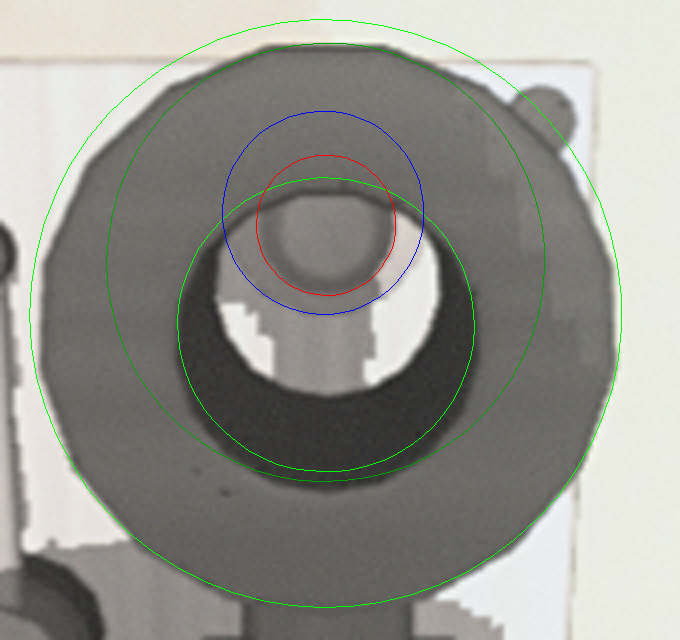

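```bash
python3 - <<'E'
from h import *
for fn,bx,sc in(('side9',(285,120,325,175),11),('scene9',(180,135,260,180),10)):
    im=cv2.imread('pics/'+fn+'.png').astype(float); x0,y0,x1,y1=bx
    im=np.clip((im[y0:y1,x0:x1]/255)**.5*255,0,255).astype(np.uint8)
    cv2.imwrite('pics/e_'+fn+'.png',cv2.resize(im,None,fx=sc,fy=sc,interpolation=cv2.INTER_CUBIC))
E
```

```text
(no output)
```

View pics/e_side9.png

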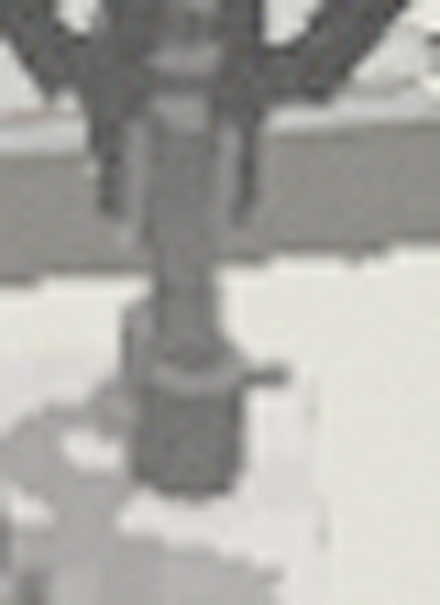

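View pics/e_scene9.png

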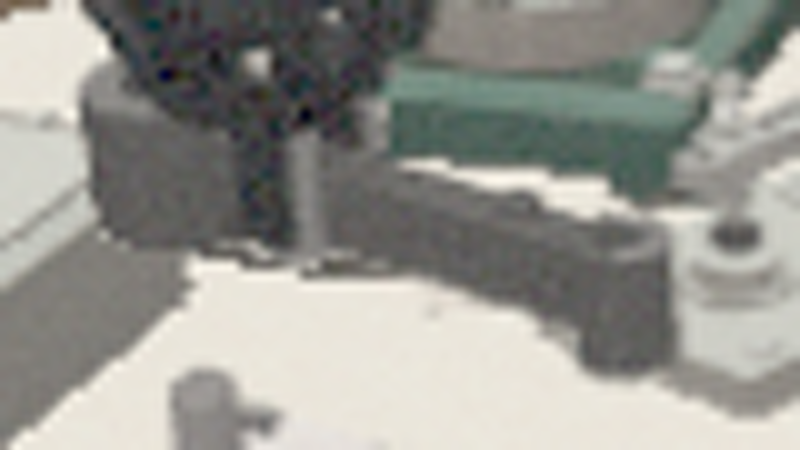

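```bash
python3 - <<'E'
from h import *
th=np.radians(-6.55); T0=np.array([610.5,36.2,0])
u0=np.array([np.sin(th),-np.cos(th),0]); v=np.array([np.cos(th),np.sin(th),0])
def pts(m,tilt,s,h,which):
    u=u0*np.cos(tilt)+np.array([0,0,np.sin(tilt)]); w=-u0*np.sin(tilt)+np.array([0,0,np.cos(tilt)])
    O=T0+np.array([0,0,h+20])+s*u0
    x,r,H=(-49,24,40) if which=='boss' else (101,14,34)
    t=np.linspace(0,2*np.pi,80)
    f=lambda z:w2px(m,O+(x+r*np.cos(t))[:,None]*u+(r*np.sin(t))[:,None]*v+(z-20)*w)
    return f(0),f(H)
S=load('side9');C=load('scene9');W=load('wrist9')
def obs(tilt,s,h):
    eb,et=pts(C,tilt,s,h,'eye'); bb,bt=pts(C,tilt,s,h,'boss')
    r=dict(C_eye_botrow=eb[:,1].max(),C_eye_left=eb[:,0].min(),C_eye_right=et[:,0].max(),C_boss_left=bt[:,0].min(),C_boss_botrow=bb[:,1].max())
    eb,et=pts(S,tilt,s,h,'eye'); r.update(S_eye_bot=eb[:,1].max(),S_eye_l=eb[:,0].min(),S_eye_r=et[:,0].max())
    bb,bt=pts(W,tilt,s,h,'boss'); r.update(W_l=bt[:,0].min(),W_r=bt[:,0].max(),W_t=bt[:,1].min(),W_b=bt[:,1].max())
    return r
o=dict(C_eye_botrow=135+375/10-.45,C_eye_left=180+580/10-.45,C_eye_right=180+672/10-.45,C_boss_left=180+85/10-.45,C_boss_botrow=135+250/10-.45,
 S_eye_bot=120+495/11-.45,S_eye_l=285+132/11-.45,S_eye_r=285+242/11-.45,W_l=200+40/4-.4,W_r=200+613/4-.4,W_t=90+45/4-.4,W_b=90+607/4-.4)
A=obs(0,0,98);B=obs(np.radians(2),0,98);D=obs(0,2,98);E=obs(0,0,100)
for k in o: print(k,'obs-pred %.1f'%(o[k]-A[k]),'d/2deg %.1f d/2mm s %.1f d/2mm h %.1f'%(B[k]-A[k],D[k]-A[k],E[k]-A[k]))
for n,m,p,q in(('C post',C,(180+203/10,135+385/10),None),):
    print(n,w2px(m,[616,85,50.]),p)
E
```

```text
C_eye_botrow obs-pred -0.4 d/2deg -1.3 d/2mm s 0.2 d/2mm h -0.7
C_eye_left obs-pred 0.9 d/2deg 0.1 d/2mm s 0.6 d/2mm h -0.0
C_eye_right obs-pred -0.6 d/2deg -0.3 d/2mm s 0.7 d/2mm h -0.0
C_boss_left obs-pred 1.0 d/2deg -0.1 d/2mm s 0.5 d/2mm h -0.1
C_boss_botrow obs-pred -0.2 d/2deg 0.5 d/2mm s 0.2 d/2mm h -0.7
S_eye_bot obs-pred -1.3 d/2deg -1.1 d/2mm s 0.4 d/2mm h -0.6
S_eye_l obs-pred 1.1 d/2deg 0.1 d/2mm s 0.0 d/2mm h 0.0
S_eye_r obs-pred -0.2 d/2deg 0.1 d/2mm s 0.0 d/2mm h 0.1
W_l obs-pred 2.7 d/2deg 1.0 d/2mm s 0.3 d/2mm h -1.3
W_r obs-pred -2.0 d/2deg -1.0 d/2mm s -0.3 d/2mm h 1.3
W_t obs-pred 6.4 d/2deg -1.7 d/2mm s 6.7 d/2mm h -0.4
W_b obs-pred 0.0 d/2deg -2.8 d/2mm s 5.4 d/2mm h 2.1
C post [[199.9426416 171.7891883]] (200.3, 173.5)
```

>>> apply_moves(
  plan=[
    [0, [0, -0.6, 0], [0, 0, 0]],
    [0, [0, -1.2, -1], [0, 0, 0]],
    [0, [0, -1.2, -1], [0, 0, 0]],
    [0, [0, -1.2, -1], [0, 0, 0]],
    [0, [0, -1.2, -1], [0, 0, 0]],
    [0, [0, -1.2, -1], [0, 0, 0]],
    [0, [0, -1.2, -1], [0, 0, 0]],
    [0, [0, -1.2, -1], [0, 0, 0]],
  ],
)

```text
time_s: 22.6
tcp_pos: [610.7, 37.4, 121.5]
ee_rot: [3.135, -0.177, 0.002]
force: [-0.7, -0.1, -6.8]
gripper_width: 14.5
```

```bash
python3 go.py 610.6 37.4 121.5 -6.55; python3 -c "
from h import *
save('wrist','w10')
s=sense();print(s['ft_torque'],np.abs(s['joint_velocities']).max())
a=cv2.imread('pics/w10.png')[90:250,200:370];b=cv2.imread('pics/wrist9.png')[90:250,200:370]
cv2.imwrite('pics/cmp.png',cv2.resize(np.hstack([b,a]),None,fx=2.3,fy=2.3))"
```

```text
[610.7  37.4 121.5] [-0.7 -0.1 -6.8] 14.46694299566342 22.6
[610.6, 37.4, 121.5, -6.55] [-0.1  0.  -0. ] [ 0.001 -0.002  0.001]
[-0.0086184   0.05115157  0.0133024 ] 0.0016147508735156516
```

View pics/cmp.png

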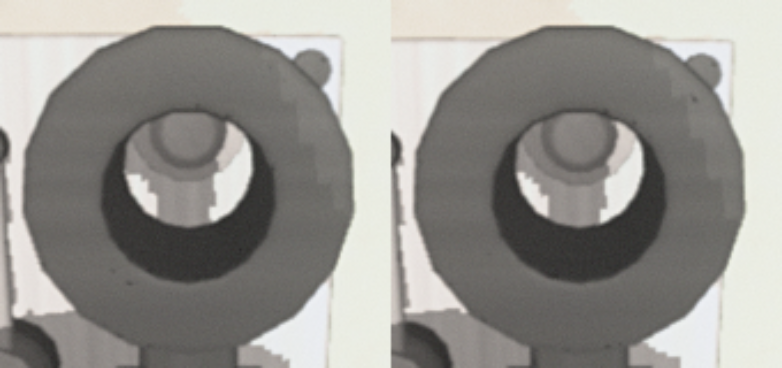

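The lever hasn't moved in the grip (same place in both crops), and the post lies in line below the bore. The arm is still, so I'm handing in.

```bash
python3 -c "
from h import *
print(sign_off())"
```

```text
the job is handed in; nothing more can be done
None
```

The job is handed in at about 22.7 s: the ejector lever has been worked and is back home, and the offset lever is held level over the pins.

- **Ejector lever:** I gripped the knob and pulled it along its arc until the force jumped from 5 to 19 N at the end stop. I then eased it back over about 5 s and let go only once the force had reversed against the home stop. The next picture showed the knob in its home place.
- **Offset lever:** I gripped it at the balance point with 90 N. It weighs about 0.65 kg and put almost no tilting moment on the wrist. It is held with its boss over the post and its eye over the thin pin, its underside about 99 mm above the table. That is about 5 cm above the post and 6 cm above the thin pin, which is 10 mm shorter.
- **Last checks:** The arm was still and the lever had not slipped in the grip. The outside cameras showed it level to within about 1°.
- **Where the checks disagreed:** The cameras differed by 1–2 mm on sideways position, so I shifted the lever 1.2 mm towards the post side. They differed by about 3–4 mm each way on height: the wrist camera put the lever lower, the scene camera higher. I kept the height worked out from the arm's own position.

I did not touch any of the other things on the table.

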